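Flip down a splash shield's kickstand and hold the shield upright

TASK

The clear splash shield leans against the side of the small centrifuge with its spring-loaded side leg folded up: while it still leans there, push the leg (it has a toe tab for that) down over centre until it snaps against its stop. Then take the shield by its top rail, stand it upright on its two rubber feet about where they are now, and finish while still holding it upright by the rail, clear of the centrifuge and not leaning over onto the leg, so that a colleague can wind out the leg's screw foot. Leave the other things on the bench alone.

Things in the scene. Friction and masses are not known exactly. Their poses are not given: they have to be found in the camera images.
- shield: Loose splash shield, 0.8 kg: steel tube frame 292 x 300 mm round a 4 mm clear pane. Origin: midway between the feet's undersides. x along its width (about away from the robot), y square to the pane to the leg's side, z up in the pane. Starts leaning 14 deg to -y on the casing's edge. Feet: 11 mm radius bars at x +-140 mm; tips about the x line at z = 11 mm; on its lowered leg it rests 10 deg to +y.
- rail_mid (a point): Middle of the top rail, a level tube of 14 mm diameter and 280 mm length along the shield's x, at (0, 0, 293 mm) in the shield's frame, with its axes. The pane begins 30 mm below it; the side tubes are 12 mm thick. At the start it hangs 9 mm inside the edge of the centrifuge's casing and 60 mm above the casing's top.
- kickstand (a joint): Angle (rad) of the side leg: 0 = folded (along the shield's x, foot pointing away from the robot and 10 deg up), 1.745 = down at its stop. An over-centre spring drives it away from its dead centre (about 0.7 with the leg's weight) to either end: from folded the tab takes about 1.3 N along its arc, less farther on; past 0.85 the leg snaps down by itself.
- leg_hub (a point): Centre of the leg's hub, at (-60, 24, 150 mm) in the shield's frame. Its z axis is the hinge axis, pointing away from the pane along the shield's +y and 24 deg up towards its +z; the leg turns about it by the right-hand rule as the joint grows. Its x axis points along the leg from hub to foot and turns with it. The leg is a round bar of 11 mm diameter.
- leg_tab (a point): Toe tab: round pin of 10 mm diameter on the leg, 113 mm from the hub, standing out on the side away from the pane, parallel to the hinge axis. The point is on the pin's axis, 22 mm out from the leg's axis; the pin ends 17 mm farther out. Axes: z outwards along the pin, x along the leg. As the leg turns, the tab moves in a 113 mm arc, down and away from the pane.
- leg_foot (a point): Centre of the leg's rubber ball foot, radius 9 mm, 139 mm from the hub along the leg. Axes as leg_hub.
- centrifuge: Small white bench centrifuge, fixed, 400 mm deep (x), 240 mm wide (y), casing top 225 mm above the bench, lid plate 231 mm. Origin: centre of its underside; x away from its front panel, y towards the side against which the shield leans (face at y = 120 mm).
- media_bottle: Glass bottle with blue cap, 70 mm diameter, 150 mm tall; origin at the centre of its underside. Leave alone.
- beaker: Open glass beaker, 70 mm diameter, 75 mm tall; origin at the centre of its underside. Leave alone.
- tip_box: Pipette tip box, 122 x 87 x 68 mm; origin at the centre of its underside. Leave alone.
- rotor_bucket: Aluminium rotor bucket, an open cup 76 mm wide and 85 mm tall; origin at the centre of its underside. Leave alone.
- tube_rack: Yellow tube rack 90 x 200 x 45 mm with three capped tubes, 119 mm tall; origin at the centre of its underside. Leave alone.
- spray_bottle: White spray bottle with blue head, 74 mm diameter, 209 mm tall; origin at the centre of its underside. Leave alone.
- marker: White marker pen lying flat, 126 mm long, 16 mm thick; origin at the middle of its underside. Leave alone.

How it is judged:
By the outcome, as a careful person would: the job done as asked, in the order asked, and still so for the second after the job is handed in, while the arm keeps its last pose, push and grip.
It also fails if it takes over 54 s, if anything falls off the work surface, if the arm or the gripper's body presses on something with over 40 N, if the wrist force passes 120 N, or if a joint passes its speed limit or range.

ROBOT

A 6-joint arm with a two-finger parallel gripper is mounted at the origin on the work surface. World frame = base frame: x ahead of the robot, y to its left, z up, the work surface at z = 0. Lengths are in mm, angles in rad, forces in N, time in s.
With the tool pointing down it reaches from about 350 to 875 mm from the base axis. Payload 4.2 kg.
Tool frame: the origin (TCP) lies midway between the tips of the shut fingers; the grasp point (between the pads) lies 19 mm behind it; z points along the fingers, y is the line along which they close (so a half turn about z gives the same grasp; the last joint's range is limited). The gripper opens to 85 mm and grips with 20 to 120 N. Pads are 22 mm wide; open, the fingers measure 114 mm over their backs; the gripper's body (76 mm by 85 mm) begins 54 mm behind the grasp point. The pads swing forward as they close: fully open they stand 13 mm farther back than shut.
Start: joints at [1.596, 0.385, 0.008, 0, -1.194, -0.259], TCP at [144.766, 607.982, 231.312] pointing down, gripper open.
Joint ranges: [-3.14, 3.14], [-1.21, 2.06], [-1.07, 1.41], [-3.16, 2.05], [-2.99, -0.16], [-3.1, 3.1]. Speed limits (rad/s): [2.79, 2.79, 3.14, 3.14, 3.14, 3.14].

INTERFACE

Orientations are given as a unit quaternion [x, y, z, w].
In Python, from bench import read_state, get_image, job_done gives the robot as it stands.
- The arm moves only by the shell command python3 -m jog 'ROWS'. ROWS is JSON, a list of rows, each a list of 3 entries, a list of its own where there are three numbers: the shift along the world's x, y, z scaled (see below), then the turn, a rotation vector about the world's x, y, z scaled (see below), then the gripper's target within -1 to 1 (shut at 1, half-way at 0, fully open at -1). In form: [[[x, y, z], [wx, wy, wz], claw], ...]. A call has 1 to 20 rows; each row is the pose to reach, as a shift and turn from the pose commanded when the call began; what a row does not reach only later rows make up. The controller multiplies each number of a shift by 10 cm and each number of a turn by 120 degrees. A row lasts 1/10 s, in which the tool goes at most 50 mm and 8.59 degrees, less where a joint would pass 70% of its speed; a pose out of reach is approached as far as the arm can. A call with a number of a shift or a turn outside -1 to 1 is refused whole. A call with a gripper value outside its range is refused whole. The fingers move at their own pace and stop on an object; the grip force is fixed at half the most. Time passes only in rows, so rows that repeat a pose let the fingers close. It gives the time, the measured TCP pose, the force, the opening and the grip force at its end, in the units of the state.
- read_state(): the state, without advancing time (a new reading comes with each control period).
- get_image(name): name is "side" or "top" or "wrist"; returns a dict with "frame" (400x640x3 uint8, red, green, blue), "range_z" (400x640 float32, mm along the optical axis (not along the pixel's ray), 0 where there is no reading), "fx", "fy", "cx", "cy" (pixels), "R" (3x3) and "t" (3): a world point X has camera coordinates R X + t. Camera axes: x right, y down, z forward; pixel columns grow to the right and rows downward; lengths in mm; the calibration is good to about 2 mm. A picture is of the moment at which its call begins.
- job_done(): hands the job in; it is judged then, once.
The state is a dict: "clock": time; "joints": joint angles; "joint_vel": joint speeds; "joint_efforts": joint torques, N m; "position": TCP position; "ee_rot": TCP orientation; "contact_force": force on the tool from outside, world axes, zero at the start; "wrist_torque": the same for the moment, N m; "gripper_width": finger opening in mm; "grasp_force": force on a finger pad.
Only numpy, scipy, OpenCV 4.12 (cv2) and the standard library are available. Lean on these libraries where they do the work, as an engineer would, in place of code of your own. Each camera call takes 0.05 s, during which the arm holds its last target. There are 200 camera calls.

## Working session

There is one attempt and no reset: what is moved stays moved. The work goes in short steps, Python scripts to look and compute and a shell command to move; the robot and the scene stay as the last step left them, time stands still between calls to the robot, and variables do not carry over. Pictures are saved under pics/ and viewed, at most 10 in all, crops included, and the job is handed in when it is done.

```bash
mkdir -p pics; ls
python3 - <<'E'
from bench import read_state,get_image
import cv2,numpy as np
s=read_state();print(s['position'],s['ee_rot'],s['clock'])
for n in('side','top'):
    d=get_image(n);cv2.imwrite(f'pics/{n}0.png',d['frame'][:,:,::-1]);np.savez(f'{n}0.npz',**d)
    print(n,d['fx'],d['cx'],d['cy'],np.round(d['R'],3).tolist(),np.round(d['t'],1).tolist())
E
```

```text
pics
[144.62887056 607.43753058 230.2343168 ] [ 9.93165701e-01 -1.16707818e-01 -8.51791521e-05  1.08070461e-03] 0.0
side 463.0897564756251 317.8117575202766 200.1954292652671 [[0.864, -0.503, -0.017], [-0.317, -0.517, -0.795], [0.391, 0.692, -0.606]] [-329.2, 383.8, 1192.0]
top 470.11978412477134 320.6988824797425 196.75129536924686 [[-0.001, -1.0, -0.009], [-0.987, 0.002, -0.158], [0.158, 0.008, -0.987]] [135.2, 511.3, 1324.7]
```

View pics/side0.png

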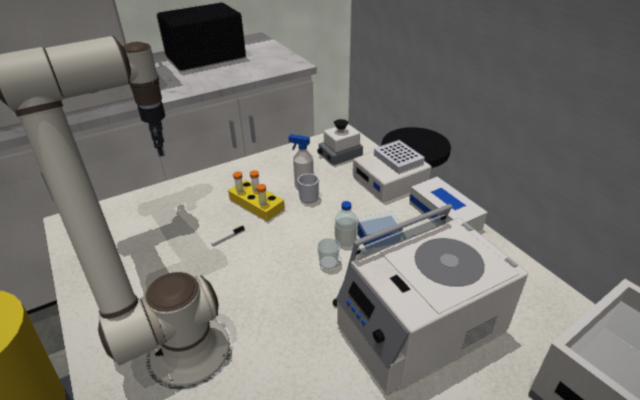

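View pics/top0.png

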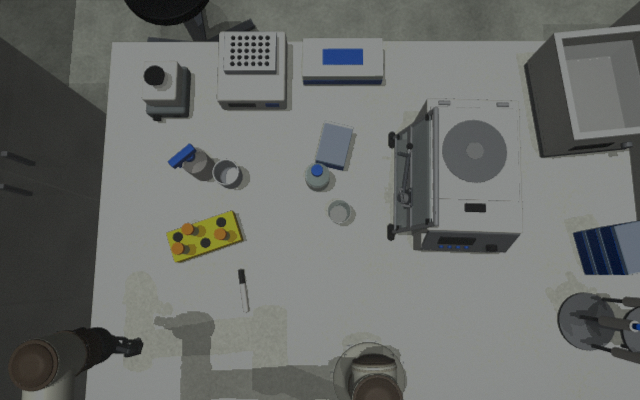

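```bash
cat > h.py <<'E'
import numpy as np,cv2
def unproj(d,u,v,z=None):
    zz=d['range_z'][v,u] if z is None else z
    p=np.array([(u-d['cx'])/d['fx']*zz,(v-d['cy'])/d['fy']*zz,zz]); return d['R'].T@(p-d['t'])
def proj(d,X):
    c=d['R']@np.asarray(X,float)+d['t']; return [float(d['fx']*c[0]/c[2]+d['cx']),float(d['fy']*c[1]/c[2]+d['cy'])]
def cloud(d):
    z=d['range_z'];v,u=np.indices(z.shape)
    p=np.stack([(u-d['cx'])/d['fx']*z,(v-d['cy'])/d['fy']*z,z],-1); W=(p-d['t'])@d['R']; W[z==0]=np.nan; return W
E
python3 - <<'E'
from h import *
d=dict(np.load('top0.npz'));W=cloud(d)
c=d['frame'][90:260,375:535,::-1];cv2.imwrite('pics/topc.png',cv2.resize(c,None,fx=3.4,fy=3.4,interpolation=cv2.INTER_CUBIC))
# rail: points with z 270..300
m=(W[...,2]>262)&(W[...,2]<310);m[:90]=0;m[260:]=0;m[:,:375]=0;m[:,460:]=0
P=W[m];print(len(P),P.min(0),P.max(0),np.median(P,0))
print(np.polyfit(P[:,0],P[:,1],1),[np.percentile(P[:,0],q) for q in(1,99)])
for y in range(110,235,15):
    q=m[y];print(y,np.where(q)[0],np.round(W[y][q].mean(0)) if q.any() else '')
for u,v in[(391,140),(391,232),(404,197),(405,160),(388,140),(388,232),(475,120),(437,100),(430,215)]:print(u,v,np.round(W[v,u]))
E
```

```text
745 [ 404.29153769 -155.03171798  262.03148382] [ 693.33708318 -126.34407519  296.81566924] [ 545.25735573 -141.49493273  289.78711709]
[-3.92371250e-02 -1.20110529e+02] [np.float64(405.5581028392562), np.float64(691.1970155560086)]
110 [430 431 432 433 434 435 436 437 438] [ 687. -145.  285.]
125 [433 434 435 436 437 438] [ 648. -146.  289.]
140 [433 434 435 436 437 438] [ 610. -144.  290.]
155 [433 434 435 436 437 438] [ 573. -143.  289.]
170 [433 434 435 436 437 438] [ 536. -142.  289.]
185 [433 434 435 436 437 438] [ 500. -140.  289.]
200 [433 434 435 436 437 438] [ 463. -139.  290.]
215 [433 434 435 436 437 438] [ 428. -138.  289.]
230 [] 
391 140 [688. -77.  18.]
391 232 [409. -68.  33.]
404 197 [490. -85. 171.]
405 160 [590. -91. 167.]
388 140 [690. -69.   9.]
388 232 [410. -60.  27.]
475 120 [ 678. -260.  235.]
437 100 [ 735. -168.  226.]
430 215 [ 432. -133.  253.]
```

View pics/topc.png

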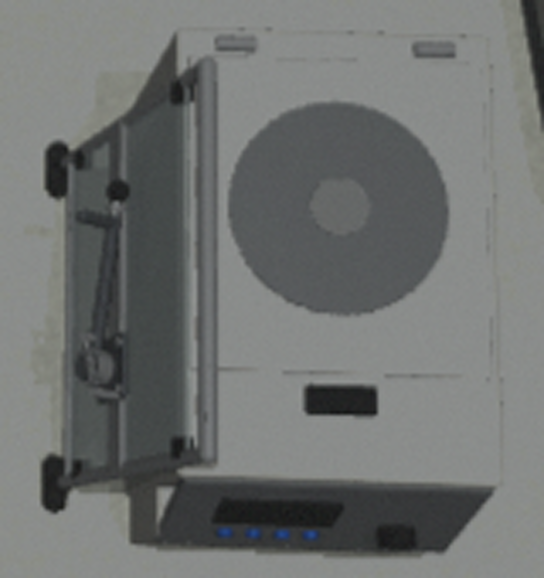

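```bash
cat >> h.py <<'E'
ps=-0.0392; X=np.array([np.cos(ps),np.sin(ps),0]);Yh=np.array([-np.sin(ps),np.cos(ps),0]);Z=np.array([0,0,1.])
def frame(tilt,rail=None,F=np.array([550.7,-73.5,11.])):
    zs=np.cos(tilt)*Z-np.sin(tilt)*Yh; ys=np.cos(tilt)*Yh+np.sin(tilt)*Z
    return np.c_[X,ys,zs],F-11*zs
def leg(q,tilt=np.radians(14),F=np.array([550.7,-73.5,11.])):
    R,O=frame(tilt,F=F);c,s=np.cos(np.radians(24)),np.sin(np.radians(24))
    hub=O+R@[-60,24,150];a=R@[0,c,s];t=q-np.radians(10)
    l=np.cos(t)*R[:,0]+np.sin(t)*(R@[0,s,-c]); n=np.cross(a,l)
    return hub,a,l,n,hub+113*l+22*a,hub+139*l
E
python3 - <<'E'
from h import *
from scipy.spatial.transform import Rotation as Ro
d=dict(np.load('top0.npz'));e=dict(np.load('side0.npz'))
for q in(0,.2,.4,.6,.8,1.0,1.2):
    h,a,l,n,t,f=leg(q);down=-leg(np.radians(10))[3]
    T=t-5*a-19.5*n
    T=t-5*a+19.5*(-n)
    if q==0: print('tab',t,'px',proj(d,t),proj(d,f),'a',a,'n',n)
    print(q,np.round(T))
th=np.radians(45); z=-np.cos(th)*Z-np.sin(th)*Yh
y=np.cos(th)*-Yh+np.sin(th)*Z
for yy in(y,):
    Rt=np.c_[np.cross(yy,z),yy,z];R0=Ro.from_quat([0.993165701,-0.116707818,-8.5e-5,1.08e-3])
    r=(Ro.from_matrix(Rt)*R0.inv()).as_rotvec();print('turn',np.degrees(r),np.degrees(r)/120)
E
```

```text
tab [601.74461902 -80.59035283 180.68432325] px [401.7681317702019, 154.48031144739727] [408.8277834712361, 146.3345719278641] a [0.03088211 0.78740539 0.61566148] n [ 0.19727597  0.59903715 -0.7760391 ]
0 [598. -96. 193.]
0.2 [604. -83. 175.]
0.4 [605. -69. 157.]
0.6 [602. -55. 139.]
0.8 [595. -41. 122.]
1.0 [583. -29. 107.]
1.2 [568. -18.  94.]
turn [-44.52482234   6.12361746  10.57937552] [-0.37104019  0.05103015  0.08816146]
```

```bash
python3 -m jog '[[[0.1,-0.1,0.5],[0,0,0],1],[[0.4,-0.5,0.9],[0,0,0],1],[[0.75,-0.9,0.9],[0,0,0],1],[[0.75,-0.9,0.9],[0,0,0],1]]'
python3 -m jog '[[[0.35,-0.45,0],[0,0,0],1],[[0.75,-0.95,0],[0,0,0],1]]'
python3 -m jog '[[[0.35,-0.45,0],[0,0,0],1],[[0.75,-0.95,0],[0,0,0],1]]'
python3 -m jog '[[[0.35,-0.45,0],[0,0,0],1],[[0.75,-0.95,0],[0,0,0],1]]'
python3 -m jog '[[[0.35,-0.45,0],[0,0,0],1],[[0.75,-0.95,0],[0,0,0],1],[[0.75,-0.95,0],[0,0,0],1],[[0.75,-0.95,0],[0,0,0],1]]'
```

```text
clock: 0.5
position: [221.5, 515.7, 323.5]
ee_rot: [0.993, -0.118, 0.0, -0.001]
contact_force: [-1.1, 0.3, 0.8]
gripper_width: 27.8
grasp_force: 0.0
clock: 0.7
position: [281.9, 438.2, 320.4]
ee_rot: [0.993, -0.116, -0.0, 0.001]
contact_force: [0.9, -0.1, 0.2]
gripper_width: -0.0
grasp_force: 0.0
clock: 0.9
position: [344.0, 359.1, 320.6]
ee_rot: [0.993, -0.116, -0.0, 0.001]
contact_force: [1.3, 0.8, 0.7]
gripper_width: -0.2
grasp_force: 0.0
clock: 1.1
position: [405.9, 280.6, 320.7]
ee_rot: [0.993, -0.116, -0.0, 0.0]
contact_force: [0.8, 0.3, 0.3]
gripper_width: 0.5
grasp_force: 0.0
clock: 1.5
position: [481.4, 185.3, 320.0]
ee_rot: [0.993, -0.119, -0.001, 0.001]
contact_force: [0.1, 0.8, -0.3]
gripper_width: 0.0
grasp_force: 0.0
```

```bash
python3 -m jog '[[[0.2,-0.3,0],[-0.07,0.01,0.02],1],[[0.4,-0.6,0],[-0.14,0.02,0.03],1],[[0.6,-1,0],[-0.2,0.03,0.05],1],[[0.6,-1,0],[-0.28,0.04,0.07],1],[[0.6,-1,0],[-0.371,0.051,0.088],1],[[0.6,-1,0],[-0.371,0.051,0.088],1],[[0.6,-1,0],[-0.371,0.051,0.088],1]]'
python3 -m jog '[[[0.3,-0.4,0],[0,0,0],1],[[0.57,-0.9,-0.2],[0,0,0],1],[[0.57,-1,-0.2],[0,0,0],1],[[0.57,-1,-0.2],[0,0,0],1]]'
python3 - <<'E'
from h import *;from bench import *
d=get_image('side');cv2.imwrite('pics/s1.png',cv2.resize(d['frame'][150:350,280:540,::-1],None,fx=3,fy=3))
print(read_state()['joints'])
E
```

```text
clock: 2.2
position: [539.6, 89.1, 318.4]
ee_rot: [0.923, -0.016, -0.009, 0.384]
contact_force: [0.6, -0.7, -0.1]
gripper_width: 0.1
grasp_force: 0.0
clock: 2.6
position: [596.8, -14.9, 300.8]
ee_rot: [0.924, -0.02, -0.009, 0.381]
contact_force: [0.1, -0.2, 0.3]
gripper_width: 0.2
grasp_force: 0.0
[ 0.51460813  0.40822084 -0.21009741  0.64617461 -1.46169337  0.76907005]
```

View pics/s1.png

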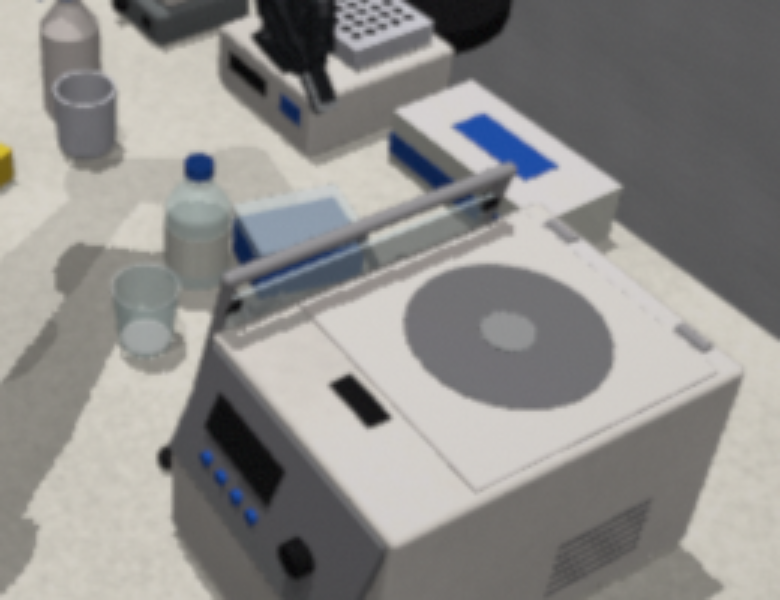

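The gripper tip (crop ~(320,100)) is tilted 45° beyond and above the rail, touching nothing; the shield is untouched. Going in above the tab.

```bash
python3 -m jog '[[[0,-0.2,-0.3],[0,0,0],1],[[0,-0.39,-0.64],[0,0,0],1],[[0,-0.39,-0.64],[0,0,0],1],[[0,-0.5,-0.75],[0,0,0],1],[[0,-0.65,-0.86],[0,0,0],1],[[0,-0.8,-0.97],[0,0,0],1],[[0,-0.85,-1],[0,0,0],1],[[0,-0.85,-1],[0,0,0],1],[[0,-0.85,-1],[0,0,0],1]]'
python3 - <<'E'
from h import *;from bench import *
d=get_image('top');np.savez('t2.npz',**d);cv2.imwrite('pics/t2.png',cv2.resize(d['frame'][90:260,335:465,::-1],None,fx=3.4,fy=3.4,interpolation=cv2.INTER_CUBIC))
E
```

```text
clock: 3.55
position: [598.4, -96.5, 202.7]
ee_rot: [0.924, -0.018, -0.006, 0.381]
contact_force: [-0.0, 0.3, 0.5]
gripper_width: 0.0
grasp_force: 0.0
```

View pics/t2.png

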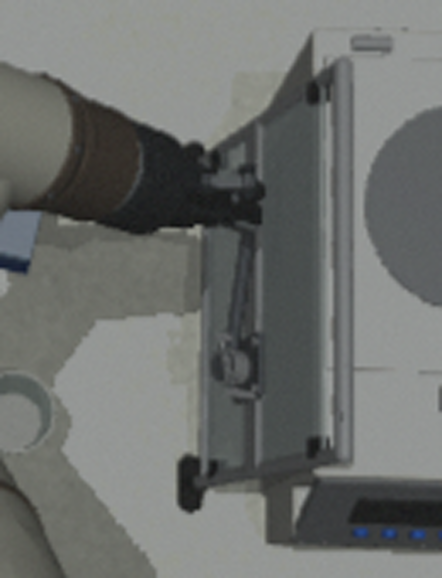

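The finger tip (crop ~(245,205)) lies over the tab pin beside the ball foot, clear of the pane. Pushing along the arc.

```bash
python3 -m jog '[[[0,0,-0.05],[0,0,0],1],[[0,0,-0.1],[0,0,0],1],[[0.03,0.06,-0.19],[0,0,0],1],[[0.06,0.13,-0.28],[0,0,0],1],[[0.06,0.13,-0.28],[0,0,0],1]]'
python3 -m jog '[[[0,0.07,-0.09],[0,0,0],1],[[0.01,0.14,-0.18],[0,0,0],1],[[0,0.21,-0.27],[0,0,0],1],[[-0.02,0.28,-0.36],[0,0,0],1],[[-0.05,0.35,-0.45],[0,0,0],1],[[-0.09,0.42,-0.53],[0,0,0],1],[[-0.15,0.48,-0.61],[0,0,0],1],[[-0.21,0.54,-0.68],[0,0,0],1],[[-0.21,0.54,-0.68],[0,0,0],1],[[-0.21,0.54,-0.68],[0,0,0],1]]'
python3 - <<'E'
from h import *;from bench import *
d=get_image('top');np.savez('t3.npz',**d);cv2.imwrite('pics/t3.png',cv2.resize(d['frame'][90:260,335:465,::-1],None,fx=3.4,fy=3.4,interpolation=cv2.INTER_CUBIC))
E
```

```text
clock: 4.1
position: [603.6, -83.8, 171.6]
ee_rot: [0.924, -0.017, -0.008, 0.382]
contact_force: [0.2, -1.0, 0.5]
gripper_width: 0.1
grasp_force: 0.4
clock: 5.1
position: [582.4, -30.4, 105.4]
ee_rot: [0.924, -0.018, -0.007, 0.382]
contact_force: [0.0, -0.4, -0.0]
gripper_width: 0.0
grasp_force: 0.0
```

View pics/t3.png

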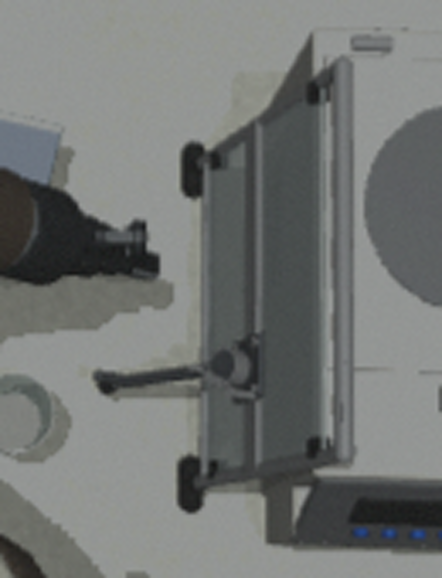

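The leg stands out square from the pane (foot at crop (105,380)), snapped down; the shield has not moved. Now going up and round to the rail.

```bash
python3 -m jog '[[[0,0.2,0.2],[0,0,0],1],[[0,0.2,0.6],[0,0,0],1],[[0,0.2,1],[0,0,0],1],[[0,0.2,1],[0,0,0],1]]'
python3 -m jog '[[[0,0,0.4],[0,0,0],0],[[-0.1,0,0.8],[0.06,-0.002,0],-1],[[-0.16,0,1],[0.12,-0.005,0],-1],[[-0.16,0,1],[0.18,-0.007,0],-1],[[-0.16,0,1],[0.24,-0.009,0],-1],[[-0.16,0,1],[0.24,-0.009,0],-1]]'
python3 -m jog '[[[-0.05,-0.1,0.3],[0.06,-0.002,0],-1],[[-0.1,-0.3,0.5],[0.12,-0.005,0],-1],[[-0.14,-0.5,0.5],[0.18,-0.007,0],-1],[[-0.14,-0.6,0.5],[0.251,-0.01,0],-1],[[-0.14,-0.6,0.5],[0.251,-0.01,0],-1],[[-0.14,-0.6,0.5],[0.251,-0.01,0],-1]]'
python3 -m jog '[[[0,-0.4,0],[0,0,0],-1],[[-0.02,-0.84,0],[0,0,0],-1],[[-0.02,-0.84,-0.1],[0,0,0],-1],[[-0.02,-0.84,-0.1],[0,0,0],-1],[[-0.02,-0.84,-0.1],[0,0,0],-1]]'
python3 - <<'E'
from h import *;from bench import *
from scipy.spatial.transform import Rotation as Ro
s=read_state();print(s['joints'],s['position']);M=Ro.from_quat(s['ee_rot']).as_matrix();print(M)
R,O=frame(np.radians(14));print(R.T@M)
d=get_image('top');W=cloud(d);m=(W[...,2]>280)&(W[...,2]<297)&(W[...,0]>410)&(W[...,0]<690)&(abs(W[...,1]+140)<15)
P=W[m];P=P[(P[:,0]<500)|(P[:,0]>610)];print(len(P),np.polyfit(P[:,0],P[:,1],1),P.mean(0),P[:,0].min(),P[:,0].max())
cv2.imwrite('pics/t4.png',cv2.resize(d['frame'][70:270,335:535,::-1],None,fx=2.5,fy=2.5))
E
```

```text
clock: 5.55
position: [585.1, -9.5, 211.0]
ee_rot: [0.925, -0.02, -0.002, 0.379]
contact_force: [0.3, -0.4, 0.4]
gripper_width: 0.0
grasp_force: 0.0
clock: 6.15
position: [566.9, -12.4, 308.3]
ee_rot: [0.99, -0.022, -0.0, 0.137]
contact_force: [0.8, -0.5, 0.7]
gripper_width: 84.6
grasp_force: 0.0
clock: 6.75
position: [552.1, -72.3, 354.1]
ee_rot: [0.992, -0.021, 0.001, -0.122]
contact_force: [0.4, 0.4, -0.0]
gripper_width: 85.7
grasp_force: 0.0
clock: 7.25
position: [550.3, -153.1, 344.6]
ee_rot: [0.992, -0.018, 0.001, -0.122]
contact_force: [-0.4, 0.3, -0.0]
gripper_width: 85.2
grasp_force: 0.0
[-0.12539645  0.27731342  0.20144415 -0.24450843 -1.52127557  1.67462116] [ 550.30941291 -153.09651984  344.59538908]
[[ 0.99932524 -0.03617917  0.0063347 ]
 [-0.03663404 -0.96935996  0.24289756]
 [-0.00264723 -0.24296573 -0.97003126]]
[[ 0.99999323  0.00183781 -0.00318932]
 [ 0.00184123 -0.99999773  0.00107049]
 [-0.00318734 -0.00107635 -0.99999434]]Traceback (most recent call last):
  File "<stdin>", line 6, in <module>
    raise TypeError("expected non-empty vector for x")
TypeError: expected non-empty vector for x
```

```bash
python3 -m jog '[[[0,-0.03,0],[0,0,0],-1],[[0,0.04,-0.26],[0,0,0],-1],[[0,0.1,-0.53],[0,0,0],-1],[[0,0.16,-0.78],[0,0,0],-1],[[0,0.16,-0.78],[0,0,0],-1],[[0,0.16,-0.78],[0,0,0],-1]]'
python3 - <<'E'
from h import *;from bench import *
d=get_image('wrist');cv2.imwrite('pics/w.png',d['frame'][:,:,::-1])
E
```

```text
clock: 7.9
position: [550.8, -138.6, 268.2]
ee_rot: [0.992, -0.019, 0.002, -0.122]
contact_force: [0.6, 0.6, 1.8]
gripper_width: 85.2
grasp_force: 0.0
```

View pics/w.png

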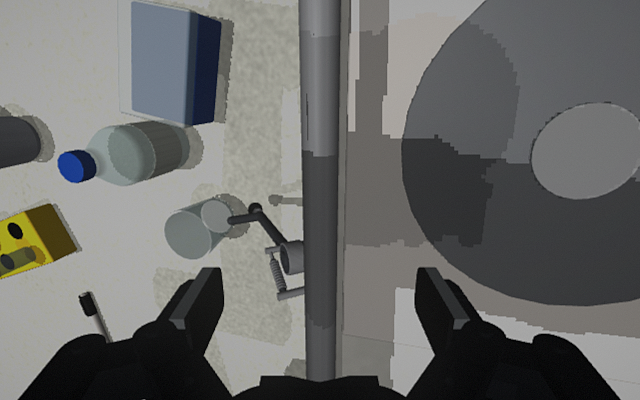

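The rail (column ~320) lies midway between the pads (~222 and ~417), parallel to them. Closing.

```bash
python3 -m jog '[[[0,0,0],[0,0,0],-0.3],[[0,0,0],[0,0,0],0.2],[[0,0,0],[0,0,0],0.5],[[0,0,0],[0,0,0],1],[[0,0,0],[0,0,0],1],[[0,0,0],[0,0,0],1],[[0,0,0],[0,0,0],1],[[0,0,0],[0,0,0],1]]'
python3 - <<'E'
from h import *
r=282
# the grip point ; tcp lies 19 below => radius 263
for k in range(0,15,1):
    t=np.radians(14-k);f=lambda t:263*(-np.sin(t)*Yh+np.cos(t)*Z)
    print(k,np.round((f(t)-f(np.radians(14)))/100,3),np.round(-k*X/120,4))
E
```

```text
clock: 8.75
position: [550.4, -138.9, 267.6]
ee_rot: [0.992, -0.019, 0.002, -0.122]
contact_force: [-0.2, -0.9, 2.1]
gripper_width: 12.1
grasp_force: 58.4
0 [0. 0. 0.] [ 0. -0.  0.]
1 [0.002 0.045 0.011] [-0.0083  0.0003 -0.    ]
2 [0.004 0.089 0.021] [-0.0167  0.0007 -0.    ]
3 [0.005 0.134 0.03 ] [-0.025  0.001 -0.   ]
4 [0.007 0.179 0.038] [-0.0333  0.0013 -0.    ]
5 [0.009 0.225 0.046] [-0.0416  0.0016 -0.    ]
6 [0.011 0.27  0.053] [-0.05   0.002 -0.   ]
7 [0.012 0.315 0.059] [-0.0583  0.0023 -0.    ]
8 [0.014 0.361 0.064] [-0.0666  0.0026 -0.    ]
9 [0.016 0.407 0.068] [-0.0749  0.0029 -0.    ]
10 [0.018 0.452 0.072] [-0.0833  0.0033 -0.    ]
11 [0.02  0.498 0.075] [-0.0916  0.0036 -0.    ]
12 [0.021 0.544 0.077] [-0.0999  0.0039 -0.    ]
13 [0.023 0.59  0.078] [-0.1083  0.0042 -0.    ]
14 [0.025 0.636 0.078] [-0.1166  0.0046 -0.    ]
```

```bash
python3 -m jog '[[[0.002,0.045,0.011],[-0.0083,0.0003,0],1],[[0.004,0.089,0.021],[-0.0167,0.0007,0],1],[[0.005,0.134,0.03],[-0.025,0.001,0],1],[[0.007,0.179,0.038],[-0.0333,0.0013,0],1],[[0.009,0.225,0.046],[-0.0416,0.0016,0],1],[[0.011,0.27,0.053],[-0.05,0.002,0],1],[[0.011,0.27,0.053],[-0.05,0.002,0],1],[[0.011,0.27,0.053],[-0.05,0.002,0],1]]'
python3 - <<'E'
from h import *;from bench import *
s=read_state();print(s['contact_force'],s['wrist_torque'],s['ee_rot'])
E
```

```text
clock: 9.55
position: [551.4, -111.3, 272.8]
ee_rot: [0.997, -0.019, 0.001, -0.07]
contact_force: [-1.2, -0.4, 4.4]
gripper_width: 12.3
grasp_force: 58.8
[-1.19962051 -0.40044362  4.43610987] [-0.18254173  0.44992698  0.13454315] [ 0.99733198 -0.01898618  0.00101741 -0.07047986]
```

```bash
python3 -m jog '[[[0.001,0.045,0.006],[-0.0083,0.0003,0],1],[[0.003,0.091,0.011],[-0.0166,0.0006,0],1],[[0.005,0.137,0.015],[-0.0249,0.0009,0],1],[[0.007,0.182,0.019],[-0.0333,0.0013,0],1],[[0.009,0.228,0.022],[-0.0416,0.0016,0],1],[[0.01,0.274,0.024],[-0.0499,0.0019,0],1],[[0.012,0.32,0.025],[-0.0583,0.0022,0],1],[[0.014,0.366,0.025],[-0.0666,0.0026,0],1],[[0.014,0.366,0.025],[-0.0666,0.0026,0],1],[[0.014,0.366,0.025],[-0.0666,0.0026,0],1],[[0.014,0.366,0.025],[-0.0666,0.0026,0],1]]'
python3 - <<'E'
from h import *;from bench import *
s=read_state();print(s['contact_force'],s['wrist_torque'],s['ee_rot'])
d=get_image('top');np.savez('t5.npz',**d);W=cloud(d)
cv2.imwrite('pics/t5.png',cv2.resize(d['frame'][70:270,335:535,::-1],None,fx=2.8,fy=2.8))
e=get_image('side');np.savez('s5.npz',**e);cv2.imwrite('pics/s5.png',cv2.resize(e['frame'][130:350,230:500,::-1],None,fx=2.7,fy=2.7))
E
```

```text
clock: 10.65
position: [552.7, -74.3, 275.5]
ee_rot: [1.0, -0.019, -0.0, -0.001]
contact_force: [-4.3, 0.7, 5.6]
gripper_width: 12.0
grasp_force: 59.0
[-4.25636981  0.67050137  5.57567071] [0.19885881 0.95686496 0.05185833] [ 9.99818735e-01 -1.90278548e-02 -3.39424406e-04 -5.67897868e-04]
```

View pics/t5.png

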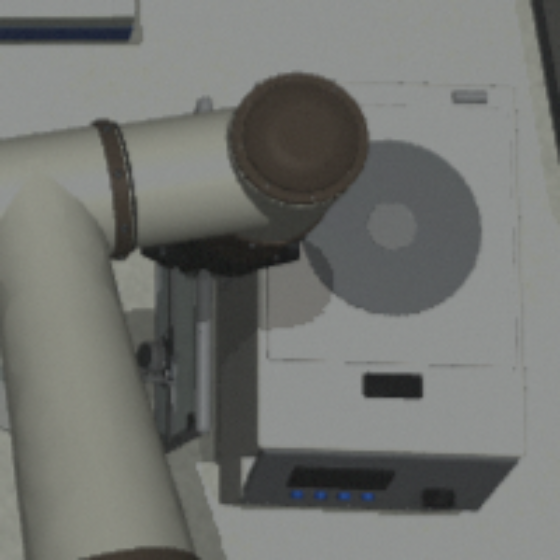

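View pics/s5.png

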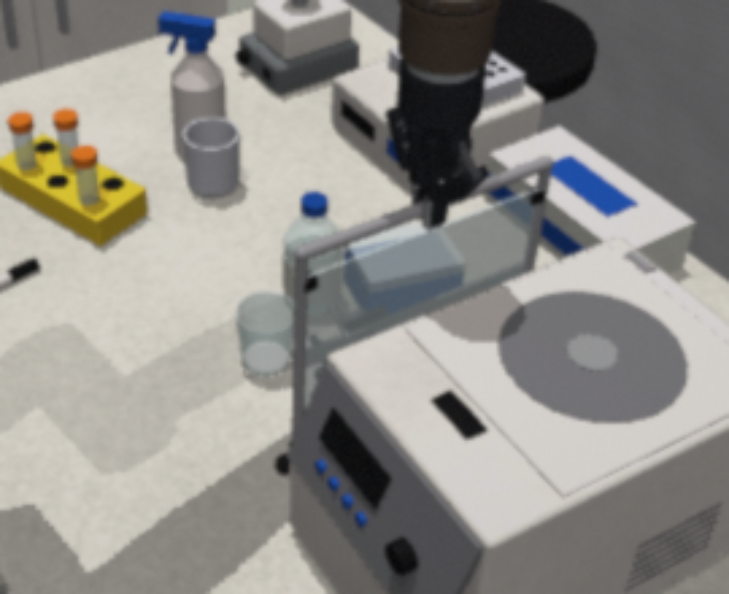

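The side view shows the shield upright, its near foot (crop (285,463)) where it began and a clear gap to the casing. The rail has risen 7.9 mm, as the arc predicts, and the feet are pressed down with about 6 N.

```bash
python3 -c "
from bench import *
print(job_done())"
```

```text
the job is handed in; nothing more can be done
None
```

I pushed the leg down until it snapped while the shield still leaned, then stood the shield upright on its feet, and it is still held by the top rail, clear of the centrifuge; the arm blocked the camera's view of the leg's foot at the end, but it was seen down after the snap.

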